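# Pack hexagonal blocks in a glue-up tray

### The job

Two wooden hexagon blocks are still missing from the pack of four in the low tray. Lift the block that stands on edge out of the slotted rack, lay it flat on the bench and take it again round its sides; pack it and the hexagon block lying loose on the bench flat in the tray, in front of the two blocks already there, so that one nests in the notch between those two and the other lies beside it, on either side, touching both it and the back block next to it, flat side against flat side with no gaps. Leave the other things on the bench where they are.

Things in the scene. Friction and masses are not known exactly. Their poses are not given: they have to be found in the camera images.
- tray: Low wooden tray, fixed, 157 mm deep (x) by 226 mm wide (y). Origin under its centre on the bench; x points to its far rim, y to its left, z up. Floor 8 mm up; rim 8 mm thick all round, top 18 mm up. Two blocks lie in the back row against the far rim; a fixed strip each side of them (x = 34 to 58 mm, from y = 52.5 mm out to the side rim, top 18 mm up) keeps them from spreading.
- notch_place (a point): Centre of the front-row place in the notch between the two back blocks: on the tray floor, tray x = -5, y = 0 mm. A packed block's centre is 15 mm above it, corners towards the tray's +x and -x, flat sides towards +y and -y.
- left_place (a point): Centre of the front-row place left of the notch: on the tray floor, tray x = -5, y = +52 mm; a packed block lies the same way round as in the notch.
- right_place (a point): Centre of the front-row place right of the notch: on the tray floor, tray x = -5, y = -52 mm; a packed block lies the same way round as in the notch.
- back_block_left: Hexagonal block of dark wood, 52 mm across flats, 60 mm across corners, 30 mm thick, about 55 g. Origin at its centre; z is the hexagon's axis, x points at a corner, y is square to a flat side. Loose, lies in the tray's back row, left; corners to the tray's +x and -x, its centre 23 mm above the bench.
- back_block_right: Hexagonal block of dark wood, 52 mm across flats, 60 mm across corners, 30 mm thick, about 55 g. Origin at its centre; z is the hexagon's axis, x points at a corner, y is square to a flat side. Loose, lies in the tray's back row, right, flat side against the left one; corners to the tray's +x and -x, its centre 23 mm above the bench.
- standing_block: Hexagonal block of dark wood, 52 mm across flats, 60 mm across corners, 30 mm thick, about 55 g. Origin at its centre; z is the hexagon's axis, x points at a corner, y is square to a flat side. Stands on one flat side in a slot of the rack (its z axis level, across the slot; its centre 34 mm and its top 60 mm above the bench).
- lying_block: Hexagonal block of dark wood, 52 mm across flats, 60 mm across corners, 30 mm thick, about 55 g. Origin at its centre; z is the hexagon's axis, x points at a corner, y is square to a flat side. Lies flat and loose on the bench (centre 15 mm up).
- rack: Low wooden finishing rack, fixed to the bench, 96 mm (x) by 128 mm (y). Origin under its centre on the bench, z up. Two slots 32 mm wide run along its x, centred at y = -34 mm (the standing block is in this one) and y = +34 mm (empty); slot floor 8 mm and rib tops 23 mm above the bench.
- spacer_block: Bystander: rectangular wood offcut 60 x 85 x 30 mm, loose; origin under its centre. It and the lying block may have changed places.
- try_square: Bystander: try square 125 x 226 x 19 mm, loose, on the far left of the bench; origin under the middle of its outline.
- pencil: Bystander: flat carpenter pencil 174 mm long, 8 mm thick, loose, on the bench in front of the rack; origin under its middle, its y axis runs along it.
Mind the look-alikes: they are no part of the job. Leave any pink or purple look-alike of the lying_block alone.

How it is judged:
By the outcome, as a careful person would: the job done as asked, in the order asked, and still so for the second after the job is handed in, with the robot touching nothing.
It also fails if it takes over 72 s, if anything falls off the work surface, if the arm or the gripper's body presses on something with over 40 N, if the wrist force passes 120 N, or if a joint passes its speed limit or range.

### The arm

A 6-joint arm with a two-finger parallel gripper is mounted at the origin on the work surface; the furniture and walls round the work are solid. World frame = base frame: x ahead of the robot, y to its left, z up, the work surface at z = 0. Lengths are in m, angles in rad, forces in N, time in s.
With the tool pointing down it reaches from about 0.275 to 0.75 m from the base axis. Payload 10.2 kg.
Tool frame: the origin (TCP) lies between the finger pads; the fingertips stand 25 mm ahead of it and the grasp point (between the pads) lies 6 mm ahead of it; z points along the fingers, y is the line along which they close (so a half turn about z gives the same grasp; the last joint's range is limited). The gripper opens to 85 mm and grips with 20 to 120 N. Pads are 22 mm wide; open, the fingers measure 114 mm over their backs; the gripper's body (76 mm by 85 mm) begins 54 mm behind the grasp point. The pads swing forward as they close: fully open they stand 13 mm farther back than shut.
Start: joints at [0.98, 0.313, 1.498, -0, 1.331, -0.223], TCP at [0.189, 0.49, 0.232] pointing down, gripper open.
Joint ranges: [-2.94, 2.94], [-0.97, 2.17], [0.19, 2.56], [-1.23, 4.37], [0.02, 3.11], [-2.88, 2.88]. Speed limits (rad/s): [2.39, 2.39, 3.01, 3.14, 3.14, 3.14].

### API

Orientations are given as a unit quaternion [w, x, y, z].
In Python, from rig import bot gives the robot as it stands. The module is installed in compiled form; this text tells all that it offers. Calls block until the motion is done:
- bot.move_ptp(position, orientation): joint-space move of the TCP to a pose.
- bot.movel(position, rate=0.15, orientation=None, max_force=None): straight line of the TCP; orientation=None keeps the orientation; rate is the mean speed in m/s. With max_force (N) it stops when the force on the tool has changed by that much, and returns True; else False.
- bot.set_joints(angles): joint-space move.
- bot.move_gripper(opening): finger opening in m; the grip force is fixed at half the most; returns when the fingers have stopped.
- bot.dwell(seconds).
- bot.solve_ik(position, orientation): joint angles nearest the present ones, or None.
- bot.get_image(name): name is "scene" or "top" or "wrist"; returns the picture (384x512x3 uint8, blue, green, red); there is no depth.
- bot.camera_model(name): a dict with "fovy" (degrees; the focal length in pixels is half the picture's height over the tangent of half this angle, whatever the lens; pixels are square), "cx", "cy" (the principal point, pixels), "R" (3x3) and "t" (3): a world point X has camera coordinates R X + t. Camera axes: x right, y down, z forward; pixel columns grow to the right and rows downward; lengths in m; the calibration is good to about 2 mm. A picture is of the moment at which its call begins: read the wrist's pose just before it. camera_model takes no time and is no camera call; for the wrist camera it gives the pose at the moment of the call.
A pose or a line that the arm cannot do raises bot.MotionError and nothing moves.
- bot.hand_in(): hands the job in; it is judged then, once.
Readings, each from a call of its own:
- bot.current_t(): time.
- bot.current_joint_positions(): joint angles.
- bot.current_joint_vel(): joint speeds.
- bot.current_tau(): joint torques, N m.
- bot.current_ee_pos(): TCP position.
- bot.current_tool_rot(): TCP orientation.
- bot.current_wrist_force(): force on the tool from outside, world axes, zero at the start.
- bot.current_ft_torque(): the same for the moment, N m.
- bot.current_gripper_width(): finger opening in m.
- bot.current_gripper_force(): force on a finger pad.
Only numpy, scipy, OpenCV 4.12 (cv2) and the standard library are available. Lean on these libraries where they do the work, as an engineer would, in place of code of your own. Each camera call takes 0.05 s, during which the arm holds its last target. There are 200 camera calls.

## Working session

There is one attempt and no reset: what is moved stays moved. The work goes in short steps, each a Python script; the robot and the scene stay as the last script left them, time stands still between calls to the robot, and variables do not carry over. Pictures are saved under pics/ and viewed, at most 10 in all, crops included, and the job is handed in when it is done.

```bash
mkdir -p pics; python3 - <<'E'
from rig import bot
import cv2,numpy as np
for n in("scene","top"):
    im=bot.get_image(n); cv2.imwrite(f"pics/{n}0.png",im)
    m=bot.camera_model(n); print(n,m)
print(bot.current_t(),bot.current_tool_rot())
E
```

```text
scene {'fovy': 56.26919131009975, 'cx': 254.30689208107356, 'cy': 189.98872424249117, 'R': array([[-0.80487403, -0.59309082,  0.02052005],
       [-0.33183284,  0.42111959, -0.84412396],
       [ 0.49200077, -0.68622268, -0.53575523]]), 't': array([0.47020844, 0.16979137, 1.14098964])}
top {'fovy': 43.90012688422111, 'cx': 254.77338824221334, 'cy': 194.11979454318964, 'R': array([[ 0.02430908, -0.99942935, -0.02345311],
       [-0.99745371, -0.0226743 , -0.06761632],
       [ 0.06704595,  0.02503708, -0.9974357 ]]), 't': array([0.14902093, 0.4993537 , 1.52488431])}
0.1 [-2.25534688e-04  1.82859992e-01  9.83138788e-01 -5.44671431e-04]
```

View pics/top0.png

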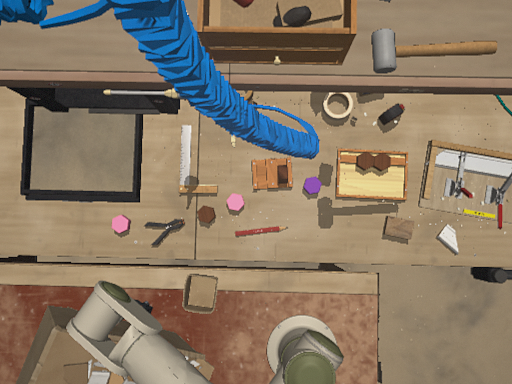

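View pics/scene0.png

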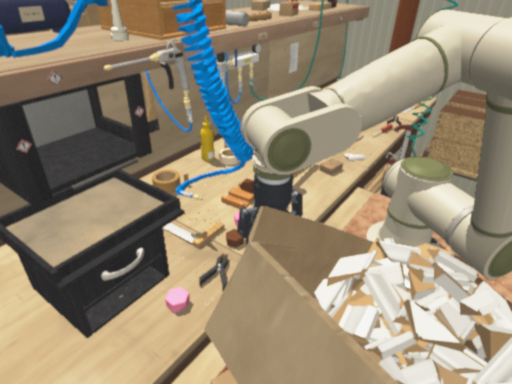

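The top view shows the dark lying block near (206,214), the rack at (272,173) with the standing block at its right side, the tray at (371,175), the spacer at (398,228), the pencil at (262,231), and pink and purple decoys at (235,202), (312,185) and (120,224). The scene view shows a hanging blue hose, so I'll locate it before moving.

```bash
cat > h.py <<'E'
from rig import bot
import cv2,numpy as np
from scipy.spatial.transform import Rotation as Ro
def ray(m,u,v):
    f=192/np.tan(np.radians(m["fovy"])/2)
    d=np.array([(u-m["cx"])/f,(v-m["cy"])/f,1.]); R=np.array(m["R"])
    return -R.T@m["t"], R.T@d
def onz(m,u,v,z):
    c,d=ray(m,u,v); return c+d*(z-c[2])/d[2]
def proj(m,P):
    f=192/np.tan(np.radians(m["fovy"])/2)
    q=np.atleast_2d(P)@np.array(m["R"]).T+m["t"]
    return np.c_[m["cx"]+f*q[:,0]/q[:,2],m["cy"]+f*q[:,1]/q[:,2]]
def tri(m1,a,m2,b):
    c1,d1=ray(m1,*a);c2,d2=ray(m2,*b)
    s=np.linalg.lstsq(np.c_[d1,-d2],c2-c1,rcond=None)[0]
    return c1+s[0]*d1,c2+s[1]*d2
def down(yaw):  # tool z down, tool y along world angle yaw (finger closing line)
    y=np.array([np.cos(yaw),np.sin(yaw),0]);z=np.array([0,0,-1.]);x=np.cross(y,z)
    q=Ro.from_matrix(np.c_[x,y,z]).as_quat(); return np.r_[q[3],q[:3]]
E
python3 - <<'E'
from h import *
T=bot.camera_model("top");S=bot.camera_model("scene")
for n,p,z in[("lying",(206,214),.03),("rack",(272,173),.023),("stand",(283,174),.06),("tray",(371,175),.018),("spacer",(398,228),.03),("purple",(312,185),.03),("pink",(235,202),.03),("pencil",(262,231),.01)]:
    print(n,onz(T,*p,z).round(3))
print(tri(T,(315,148),S,(242,155)),tri(T,(190,50),S,(195,35)))
# epipolar: heights along ray of hose end
for z in(.05,.15,.25,.35,.5): print(z,onz(T,315,148,z).round(3),proj(S,onz(T,315,148,z)).round(0))
R=Ro.from_quat(np.roll(bot.current_tool_rot(),-1)).as_matrix();W=bot.camera_model("wrist")
print(R.round(3));print("cam in tool",R.T@(-W["R"].T@W["t"]-bot.current_ee_pos()),(W["R"]@R).round(2),W["fovy"])
im=bot.get_image("top");cv2.imwrite("pics/topc.png",cv2.resize(im[90:260,170:430],None,fx=3,fy=3,interpolation=cv2.INTER_CUBIC))
E
```

```text
lying [0.427 0.316 0.03 ]
rack [0.565 0.107 0.023]
stand [0.559 0.072 0.06 ]
tray [ 0.566 -0.213  0.018]
spacer [ 0.397 -0.297  0.03 ]
purple [ 0.528 -0.023  0.03 ]
pink [0.468 0.223 0.03 ]
pencil [0.377 0.135 0.01 ]
(array([ 0.63673629, -0.02331633,  0.10027414]), array([ 0.65473076, -0.01037739,  0.10200164])) (array([0.74649205, 0.28471243, 0.61431422]), array([0.6563361 , 0.20555002, 0.56683779]))
0.05 [ 0.645 -0.028  0.05 ] [[247. 166.]]
0.15 [ 0.628 -0.018  0.15 ] [[249. 145.]]
0.25 [ 0.612 -0.008  0.25 ] [[251. 122.]]
0.35 [0.595 0.002 0.35 ] [[254.  97.]]
0.5 [0.57  0.017 0.5  ] [[258.  53.]]
[[-0.933  0.36  -0.001]
 [ 0.36   0.933 -0.001]
 [ 0.    -0.001 -1.   ]]
cam in tool [ 7.69917577e-02  5.52054721e-05 -1.42067146e-01] [[-0.    1.   -0.  ]
 [-0.95 -0.   -0.3 ]
 [-0.3   0.    0.95]] 61.61447551774164
```

View pics/topc.png

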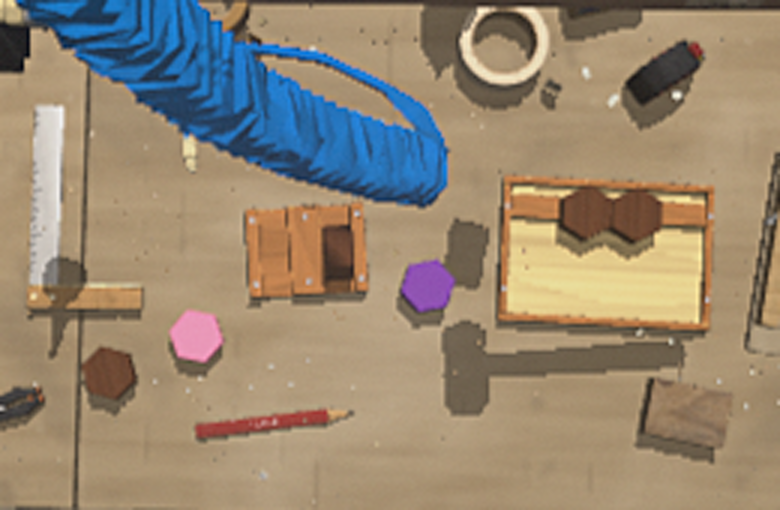

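The crop confirms the layout: lying block at (108,373), standing block at (340,250) in the rack's right slot, tray centre at (606,255), and the hose end near (430,185), about 0.1 m up behind the rack. Next I'll take wrist views and check hose clearance.

```bash
python3 - <<'E'
from h import *
T=bot.camera_model("top");S=bot.camera_model("scene")
for u,v in[(290,138),(257,132),(230,110)]:
    for z in(.1,.2,.3,.4,.5): P=onz(T,u,v,z);print(u,v,P.round(3),proj(S,P).round(0)[0])
ok=[]
bot.move_ptp([.47,.10,.27],down(np.pi/2))
ims=[]
for k,p in enumerate([None,[.50,-.2,.24]]):
    if p: bot.move_ptp(p,down(np.pi/2))
    m=bot.camera_model("wrist");im=bot.get_image("wrist")
    np.savez(f"w{k}.npz",**m);cv2.imwrite(f"pics/w{k}.png",im)
print(bot.current_t(),bot.current_joint_positions())
E
```

```text
290 138 [0.666 0.054 0.1  ] [229. 161.]
290 138 [0.648 0.059 0.2  ] [232. 138.]
290 138 [0.629 0.063 0.3  ] [235. 114.]
290 138 [0.61  0.068 0.4  ] [238.  86.]
290 138 [0.591 0.073 0.5  ] [242.  55.]
257 132 [0.683 0.156 0.1  ] [208. 169.]
257 132 [0.663 0.154 0.2  ] [211. 146.]
257 132 [0.643 0.152 0.3  ] [215. 120.]
257 132 [0.623 0.149 0.4  ] [219.  91.]
257 132 [0.603 0.147 0.5  ] [223.  59.]
230 110 [0.751 0.242 0.1  ] [178. 173.]
230 110 [0.726 0.234 0.2  ] [182. 149.]
230 110 [0.701 0.226 0.3  ] [186. 122.]
230 110 [0.677 0.217 0.4  ] [191.  93.]
230 110 [0.652 0.209 0.5  ] [197.  60.]
3.1667 [-5.95908985e-01  3.36092426e-01  1.44342841e+00  2.64594239e-04
  1.36163743e+00 -2.16845061e+00]
```

View pics/w0.png

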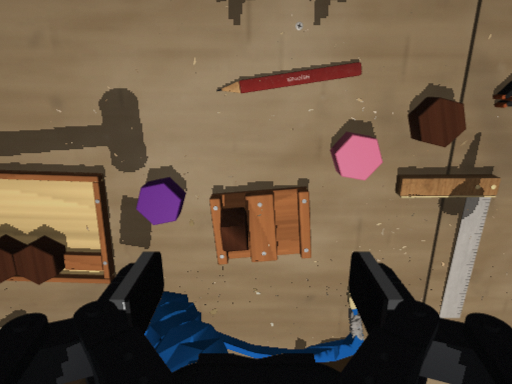

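View pics/w1.png

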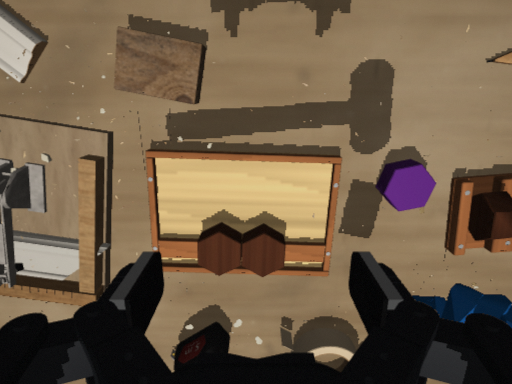

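The wrist views show, in w0, the standing block at (234,230) in the rack, the lying block at (438,122) and the hose just behind the rack at the bottom. In w1, the tray's top-face corners are near (147,152), (340,155), (328,274) and (158,270), with the back blocks at (220,245) and (264,245). I'll fit the poses by matching model edges to the images.

```bash
cat > fit.py <<'E'
from h import *
from scipy.optimize import differential_evolution
def hexa(z,r=.030): 
    a=np.radians(np.arange(7)*60); return np.c_[r*np.cos(a),r*np.sin(a),0*a+z]
def rect(x0,x1,y0,y1,z): return np.array([[x0,y0,z],[x1,y0,z],[x1,y1,z],[x0,y1,z],[x0,y0,z]],float)
def dens(pl): return np.vstack([a+(b-a)*np.linspace(0.04,.96,40)[:,None] for a,b in zip(pl[:-1],pl[1:])])
MODELS={"tray":[rect(-.0785,.0785,-.113,.113,.018),rect(-.0705,.0705,-.105,.105,.018)],
 "rack":[rect(-.048,.048,-.064,.064,.023)[[3,0,1,2,3]],rect(-.048,.048,-.018,.018,.023),rect(-.048,.048,-.05,.05,.023)],
 "flat":[hexa(.03)],"back":[hexa(.038)],"stand":[rect(-.015,.015,-.015,.015,.06)]}
def tf(P,p): c,s=np.cos(p[2]),np.sin(p[2]); return np.c_[c*P[:,0]-s*P[:,1]+p[0],s*P[:,0]+c*P[:,1]+p[1],P[:,2]]
def gradimg(im):
    g=cv2.GaussianBlur(im,(0,0),1.0).astype(np.float32)
    G=np.sqrt((cv2.Sobel(g,cv2.CV_32F,1,0)**2+cv2.Sobel(g,cv2.CV_32F,0,1)**2).sum(2)); return np.minimum(G,150)
def fit(im,m,name,p0,d=(.02,.02,.3)):
    G=gradimg(im);P=np.vstack([dens(l) for l in MODELS[name]])
    def cost(p):
        uv=proj(m,tf(P,p)).astype(np.float32)
        return -cv2.remap(G,uv[:,:1],uv[:,1:],cv2.INTER_LINEAR).mean()
    r=differential_evolution(cost,[(a-b,a+b) for a,b in zip(p0,d)],seed=1,tol=1e-6,maxiter=150)
    return r.x,-r.fun
def draw(im,m,name,p,k=2,col=(0,255,0)):
    for l in MODELS[name]:
        uv=proj(m,tf(l,p)); cv2.polylines(im,[np.int32((uv+.5)*k*8)],False,col,1,cv2.LINE_AA,3)
def load(k): return cv2.imread(f"pics/w{k}.png"),dict(np.load(f"w{k}.npz"))
E
cat > f1.py <<'E'
from fit import *
out={}; big=[]
jobs=[(0,"lying","flat",(438,122),.03,None),(0,"rack","rack",(262,226),.023,0),(0,"stand","stand",(236,228),.06,0),(1,"tray","tray",(244,213),.018,0),(1,"bl","back",(264,245),.038,0),(1,"br","back",(220,245),.038,0)]
cv=[cv2.resize(load(k)[0],None,fx=2,fy=2,interpolation=cv2.INTER_CUBIC) for k in(0,1)]
for k,n,mod,px,z,yaw in jobs:
    im,m=load(k);g=onz(m,*px,z)
    yaw0,dy=(0,.2) if yaw==0 else (0,np.pi/6)
    p,s=fit(im,m,mod,(g[0],g[1],yaw0),(.02,.02,dy)); out[n]=p.tolist()
    print(n,g.round(3),p.round(4),round(s,1)); draw(cv[k],m,mod,p)
import json;json.dump(out,open("poses.json","w"))
cv2.imwrite("pics/fit1.png",np.vstack([cv[0][180:560,200:960][:, :],cv[1][280:570,200:960]])[:,:][:670])
a=cv2.resize(np.vstack([cv[0][180:540,400:960],cv[1][290:560,200:760]]),None,fx=.95,fy=.95);cv2.imwrite("pics/fit1.png",a)
E
python3 f1.py
```

```text
lying [0.428 0.313 0.03 ] [0.4284 0.318  0.2854] 131.7
rack [0.562 0.109 0.023] [0.5657 0.1088 0.0799] 105.2
stand [0.549 0.077 0.06 ] [ 0.5628  0.0751 -0.0081] 117.9
tray [ 0.565 -0.213  0.018] [ 0.5707 -0.2152 -0.0317] 123.8
bl [ 0.598 -0.189  0.038] [ 0.6121 -0.1896 -0.0473] 130.7
br [ 0.598 -0.241  0.038] [ 0.6103 -0.2438 -0.0248] 131.9
```

View pics/fit1.png

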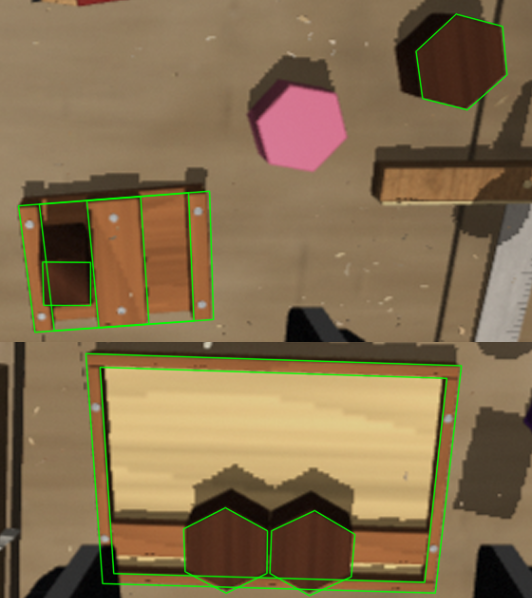

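The overlays fit well: rack and standing block at left, lying block at (460,62), tray and back blocks at the bottom. Next I'll plan the grasp, leaning towards the robot to clear the hose, and the 45° lay-down.

```bash
cat > plan.py <<'E'
from h import *
import json
po=json.load(open("poses.json"))
q=lambda R:(lambda v:np.r_[v[3],v[:3]])(Ro.from_matrix(R).as_quat())
yaw=po["rack"][2]; e=np.array([np.cos(yaw),np.sin(yaw),0]); n=np.array([-np.sin(yaw),np.cos(yaw),0]); U=np.array([0,0,1.])
st=np.array([*po["stand"][:2],.034])
rk=np.array(po["rack"][:2]); st[:2]+=n[:2]*((rk-st[:2])@n[:2]-.034)*.7   # centre mostly by the slot
L=np.radians(20); tz=np.sin(L)*e-np.cos(L)*U; ty=n
Rg=np.c_[np.cross(ty,tz),ty,tz]
tip=st+e*-.005; G=tip-.025*tz
B=np.c_[e,U,n]   # block frame at grasp; e x U = ... made right-handed below
B=np.c_[e,n,U]
def lay(phi,s,c,a=np.pi/4,h=.001):
    H=np.array([np.cos(phi),np.sin(phi),0]); d=np.cos(a)*H-np.sin(a)*U; nn=s*(np.sin(a)*H+np.cos(a)*U)
    Bl=np.c_[np.cross(nn,-d),nn,-d]; Q=Bl@B.T
    cen=np.array([*c,.026*np.sin(a)+.015*np.cos(a)+h])
    return Q@(G-st)+cen,Q@Rg
E
python3 - <<'E'
from plan import *
print("G",G.round(4),"stand",st.round(4))
j0=bot.current_joint_positions();print([bot.solve_ik(G+[0,0,z],q(Rg)) is not None for z in(0,.06,.12)])
j=bot.solve_ik(G+[0,0,.12],q(Rg));print(np.round(j,2))
for s in(1,-1):
  for phi in np.radians(range(-90,91,15)):
    r=[bot.solve_ik(lay(phi,s,(.43,-.05),h=h)[0],q(lay(phi,s,(.43,-.05))[1])) for h in(.001,.06)]
    if all(x is not None for x in r): print(s,round(np.degrees(phi)),np.round(r[0],2),np.round(r[1],2))
E
```

```text
G [0.5493 0.0735 0.0575] stand [0.5628 0.0746 0.034 ]
[True, True, True]
[-0.11  0.26  1.76  0.09  0.78 -1.81]
1 -90 [ 0.04  0.72  1.66 -0.73  1.34  2.15] [ 0.04  0.62  1.65 -0.72  1.43  2.07]
1 -75 [ 0.08  0.66  1.8  -0.88  1.18  2.1 ] [ 0.08  0.55  1.78 -0.85  1.27  2.  ]
1 -60 [ 0.1   0.59  1.95 -1.07  1.02  2.08] [ 0.1   0.47  1.93 -1.    1.09  1.94]
1 0 [-0.28  0.37  2.52  3.4   0.6   2.73] [-0.28  0.12  2.49  3.6   0.33  2.51]
-1 -60 [-0.23  0.38  2.5   3.6   0.6   0.17] [-0.23  0.13  2.47  3.9   0.37 -0.16]
-1 -15 [-0.91  0.37  2.53  1.79  0.76  0.65] [-0.91  0.11  2.5   1.49  0.74  1.07]
-1 0 [-0.97  0.4   2.41  1.4   0.85  0.76] [-0.97  0.19  2.39  1.22  0.91  1.06]
-1 15 [-0.97  0.46  2.27  1.12  0.97  0.84] [-0.97  0.28  2.25  1.01  1.06  1.04]
-1 30 [-0.92  0.52  2.12  0.91  1.1   0.87] [-0.92  0.37  2.1   0.85  1.2   1.01]
-1 45 [-0.86  0.59  1.96  0.74  1.23  0.86] [-0.86  0.46  1.95  0.71  1.34  0.96]
-1 60 [-0.79  0.65  1.81  0.6   1.37  0.82] [-0.79  0.54  1.8   0.59  1.47  0.89]
-1 75 [-0.71  0.71  1.68  0.47  1.49  0.76] [-0.71  0.61  1.66  0.47  1.6   0.81]
-1 90 [-0.62  0.77  1.55  0.35  1.6   0.67] [-0.62  0.67  1.54  0.35  1.71  0.71]
```

```bash
python3 - <<'E'
from plan import *
bot.move_gripper(.055)
bot.move_ptp(G+[-.02,0,.10],q(Rg))
bot.movel(G+[0,0,.04],.15); print(bot.movel(G,.06,max_force=8))
bot.move_gripper(.02); print("grip",bot.current_gripper_width(),bot.current_gripper_force())
bot.movel(G+[0,0,.05],.1); bot.movel(G+[-.05,-.01,.13],.15)
c=(.42,-.055);phi=np.radians(60)
p,R=lay(phi,-1,c,h=.05); bot.move_ptp(p,q(R))
print("w",bot.current_gripper_width(),bot.current_t())
p,_=lay(phi,-1,c,h=.008); bot.movel(p,.12)
p,_=lay(phi,-1,c,h=-.006); print("touch",bot.movel(p,.03,max_force=3),bot.current_ee_pos()-p,bot.current_t())
im=bot.get_image("scene");cv2.imwrite("pics/lay.png",np.hstack([cv2.resize(im[130:290,200:340],None,fx=3,fy=3)]))
im=bot.get_image("top");cv2.imwrite("pics/layt.png",im)
E
```

```text
False
grip 0.024597255851908847 58.51796016097069
w 0.024373570588092128 10.2667
touch True [ 0.0004689  -0.0003537   0.00589576] 11.125
```

View pics/lay.png

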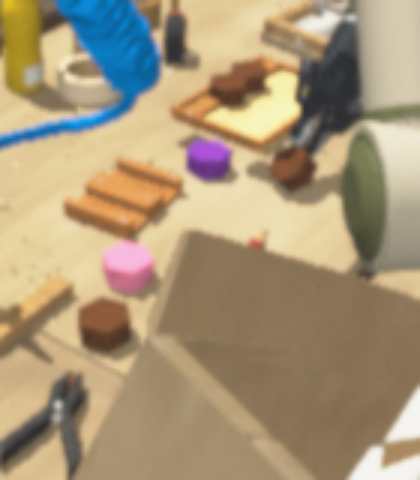

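The image shows the block held tilted with its lower edge on the bench, at (292,168). I'll release it, back off along the tool axis and look.

```bash
cat > rel.py <<'E'
from plan import *
R=Ro.from_quat(np.roll(bot.current_tool_rot(),-1)).as_matrix(); p=np.array(bot.current_ee_pos())
bot.move_gripper(.037); print(bot.current_gripper_width())
bot.movel(p-.075*R[:,2],.08)
bot.movel(p-.075*R[:,2]+[0,0,.08],.2)
bot.move_gripper(.085)
bot.move_ptp([.42,-.06,.23],down(np.pi/2))
m=bot.camera_model("wrist");im=bot.get_image("wrist");np.savez("w2.npz",**m);cv2.imwrite("pics/w2.png",im)
print(bot.current_t(),bot.current_joint_positions())
E
python3 rel.py
```

```text
0.03725902184996976
16.2083 [-4.19851517e-01  8.99424197e-02  1.77809765e+00  7.79651850e-05
  1.27382836e+00 -1.99003526e+00]
```

View pics/w2.png

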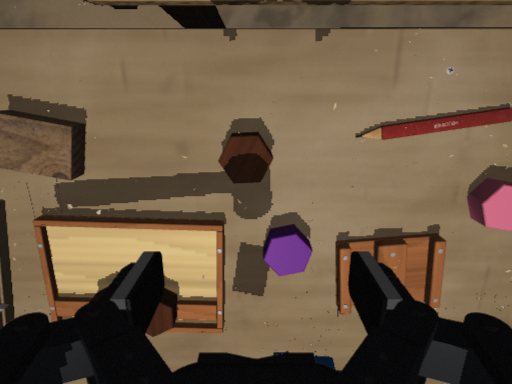

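The block now lies flat at (246,160), clear of everything. I'll fit its pose, regrasp it across the flats and nest it in the notch.

```bash
cat > pack.py <<'E'
from fit import *
import json
po=json.load(open("poses.json")); tx,ty,tw=po["tray"]
# tray pose refined with the back blocks' fitted poses
c=np.array([np.cos(tw),np.sin(tw)]);s=np.array([-c[1],c[0]])
tb=(np.array(po["bl"][:2])+po["br"][:2])/2-.040*c
t0=(tb+np.array([tx,ty]))/2
def tr(x,y,z): return np.r_[t0+x*c+y*s,z]
def wrap(a): return (a+np.pi/2)%np.pi-np.pi/2
def pick(p,ang,zt=.035):
    o=down(ang); bot.move_gripper(.085)
    bot.move_ptp([p[0],p[1],.12],o); bot.movel([p[0],p[1],zt],.12)
    bot.move_gripper(.04); print("grip",bot.current_gripper_width(),bot.current_gripper_force())
    bot.movel([p[0],p[1],.12],.15)
def view(k,pos):
    bot.move_ptp(pos,down(np.pi/2)); m=bot.camera_model("wrist");im=bot.get_image("wrist")
    np.savez(f"w{k}.npz",**m);cv2.imwrite(f"pics/w{k}.png",im)
E
python3 - <<'E'
from pack import *
im,m=load(2); g=onz(m,246,160,.03); p,sc=fit(im,m,"flat",(g[0],g[1],0),(.02,.02,np.pi/6)); print(p,sc,"t0",t0,"tb",tb)
angs=p[2]+np.pi/2+np.array([-1,0,1])*np.pi/3; ang=angs[np.argmin(abs(angs-np.pi/2))]
pick(p,ang)
o=down(tw+np.pi/2)
bot.move_ptp(tr(-.012,0,.12),o); bot.movel(tr(-.012,0,.055),.15)
print("floor",bot.movel(tr(-.012,0,.038),.03,max_force=4),bot.current_ee_pos())
z=bot.current_ee_pos()[2]+.0007
bot.movel(tr(-.012,0,z),.03)
print("push",bot.movel(tr(.001,0,z),.02,max_force=7)); e=bot.current_ee_pos(); d=np.array(e[:2])-t0; print("at tray",d@c,d@s,bot.current_wrist_force())
bot.move_gripper(.062); bot.movel([e[0],e[1],.12],.15)
view(3,[.50,-.2,.24]); print(bot.current_t())
im,m=load(3)
q=po["bl"],po["br"],[*tr(-.005,0,0)[:2],tw]
big=cv2.resize(im,None,fx=2,fy=2,interpolation=cv2.INTER_CUBIC)
for n,g in zip(("bl","br","notch"),q):
    f,sc=fit(im,m,"back",g,(.008,.008,.12)); d=f[:2]-t0; print(n,(d@c).round(4),(d@s).round(4),(f[2]-tw).round(3),round(sc)); draw(big,m,"back",f)
cv2.imwrite("pics/fit3.png",big[270:570,240:720])
E
```

```text
[ 0.41426709 -0.07205939 -0.45022189] 129.1631317138672 t0 [ 0.57096123 -0.21530519] tb [ 0.57123911 -0.21540454]
grip 0.04002077489205753 0.0
floor False [ 0.55902451 -0.21495298  0.03803717]
push False
at tray 0.0009323802213833312 4.59396797063148e-05 [ 0.5515174  -0.29422563  0.22427412]
23.9
bl 0.0404 0.0271 -0.016 133
br 0.0402 -0.0272 0.018 133
notch -0.0043 -0.0005 0.082 83
```

View pics/fit3.png

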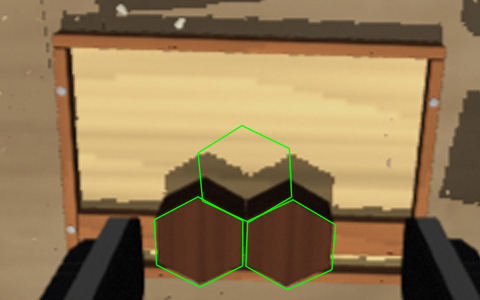

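The notch is empty: the regrasp closed on nothing (0 N). I'll take another view and find the block numerically before retrying.

```bash
python3 - <<'E'
from pack import *
view(4,[.42,-.06,.23]); im,m=load(4)
a=load(2)[0]; d=cv2.absdiff(im,a).max(2); r=d[90:200,180:320]; print("changed px",(r>40).sum())
for dz in(.05,):
  p,sc=fit(im,m,"flat",(.414,-.072,0),(.04,.04,np.pi/6)); print(p,sc)
hsv=cv2.cvtColor(im,cv2.COLOR_BGR2HSV); mask=((hsv[...,0]<12)&(hsv[...,1]>110)&(hsv[...,2]<90)).astype(np.uint8)
n,l,s,cc=cv2.connectedComponentsWithStats(mask)
for k in range(1,n):
    if s[k][4]>300: print(s[k],cc[k].round(0),onz(m,*cc[k],.03).round(3))
print(bot.current_t(),bot.current_gripper_width())
E
```

```text
changed px 64
[ 0.41428539 -0.07201435 -0.44787746] 130.63565063476562
[ 219  132   54   51 1979] [246. 157.] [ 0.412 -0.071  0.03 ]
[ 92 284  36  24 418] [109. 296.] [ 0.586 -0.242  0.03 ]
24.6417 0.06195012757216009
```

```bash
python3 - <<'E'
from pack import *
p=[.41427,-.07203,-.449]
angs=p[2]+np.pi/2+np.array([-1,0,1])*np.pi/3; ang=angs[np.argmin(abs(angs-np.pi/2))]
bot.move_gripper(.085); bot.move_ptp([p[0],p[1],.08],down(ang)); print(bot.movel([p[0],p[1],.033],.12,max_force=8),bot.current_ee_pos())
for w in(.05,.044,.038,.02):
    bot.move_gripper(w); print(w,bot.current_gripper_width(),bot.current_gripper_force())
    if bot.current_gripper_force()>20: break
print(bot.current_t(),bot.current_wrist_force())
E
```

```text
False [ 0.41501295 -0.07230185  0.03398889]
0.05 0.05011332971029706 0.0
0.044 0.043805625486043415 0.0
0.038 0.03770863121868436 0.0
0.02 0.019967502728238846 0.0
27.4167 [ 0.35902515  0.07101515 -0.2375338 ]
```

```bash
python3 - <<'E'
from pack import *
w=bot.get_image("wrist");s=bot.get_image("scene");t=bot.get_image("top")
S=bot.camera_model("scene");T=bot.camera_model("top")
us=proj(S,[.414,-.072,.03])[0].astype(int);ut=proj(T,[.414,-.072,.03])[0].astype(int);print(us,ut)
f=lambda im,u:cv2.resize(im[u[1]-45:u[1]+45,u[0]-45:u[0]+45],(288,288),interpolation=cv2.INTER_CUBIC)
a=np.zeros((576,800,3),np.uint8);a[:384,:512]=w;a[:288,512:]=f(s,us);a[288:,512:]=f(t,ut)
a[384:576,0:512]=cv2.resize(w[200:344,64:448],(512,192))
cv2.imwrite("pics/comp.png",a);print(bot.current_t())
E
```

```text
[301 183] [326 221]
27.5667
```

View pics/comp.png

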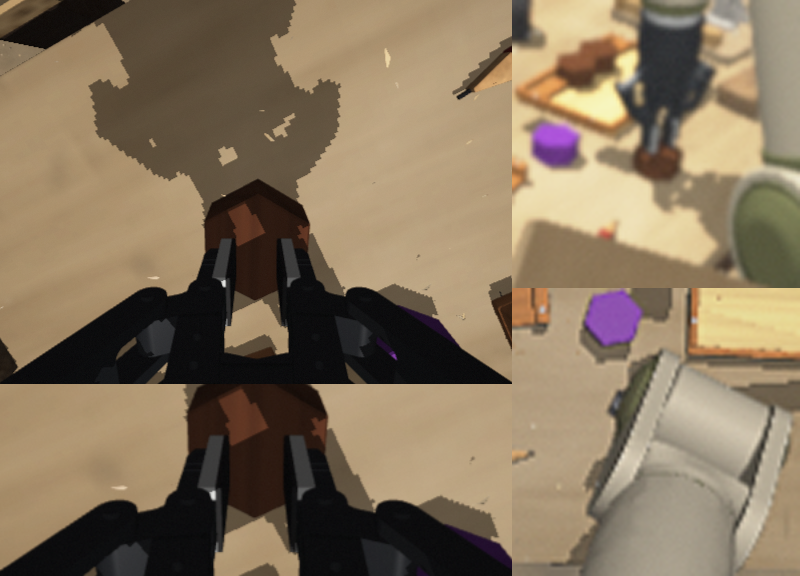

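Closed to 20 mm, the fingers sit over the block's top face at (224–290, 240) without touching its sides. The tips therefore end higher than I assumed. I'll measure the real tip reach by touching the bench with the fingers straddling the block.

```bash
python3 - <<'E'
from pack import *
p=np.array(bot.current_ee_pos())
p[:2]=[.41427,-.07203]
bot.movel([*p[:2],.075],.15); bot.move_gripper(.070)
print(bot.movel([*p[:2],.03],.1,max_force=6)); print(bot.movel([*p[:2],-.015],.025,max_force=4),bot.current_ee_pos(),bot.current_wrist_force(),bot.current_t())
E
```

```text
False
True [ 0.41428274 -0.07204932 -0.00722722] [-1.76452672  1.00913653  8.77037626] 30.475
```

The bench contact came at TCP z = −7 mm, so the tips are about 25–30 mm shorter than specified. I'll grasp with that correction.

```bash
python3 - <<'E'
from pack import *
p=[.41427,-.07203]
bot.movel([*p,.006],.05); bot.move_gripper(.035); print("grip",bot.current_gripper_width(),bot.current_gripper_force())
if bot.current_gripper_force()<20: raise SystemExit
bot.movel([*p,.09],.15)
o=down(tw+np.pi/2)
bot.move_ptp(tr(-.012,0,.09),o); bot.movel(tr(-.012,0,.024),.15)
print("w",bot.current_gripper_width(),"floor",bot.movel(tr(-.012,0,.006),.03,max_force=4),bot.current_ee_pos())
z=bot.current_ee_pos()[2]+.0007
bot.movel(tr(-.012,0,z),.03)
print("push",bot.movel(tr(.001,0,z),.02,max_force=7)); e=bot.current_ee_pos(); d=np.array(e[:2])-t0; print("at tray",d@c,d@s,bot.current_wrist_force())
bot.move_gripper(.066); bot.movel([e[0],e[1],.10],.2)
view(5,[.50,-.2,.24]); print(bot.current_t())
im,m=load(5)
for n,g in zip(("bl","br","notch"),(po["bl"],po["br"],[*tr(-.005,0,0)[:2],tw])):
    f,sc=fit(im,m,"back",g,(.008,.008,.12)); d=f[:2]-t0; print(n,(d@c).round(4),(d@s).round(4),(f[2]-tw).round(3),round(sc))
E
```

```text
grip 0.05090262350925676 62.15372085571289
w 0.05098509149538563 floor True [ 0.55934297 -0.21513669  0.01386884]
push True
at tray -0.004275200343575867 0.00017468442886407385 [-0.15464844 -0.65324982  0.70447614]
36.0917
bl 0.0413 0.0273 -0.016 118
br 0.041 -0.0278 -0.005 122
notch -0.0032 0.0003 -0.001 113
```

The block is nested in the notch, with fit residuals near 1 mm. Next is the lying block, going to the right place and gripped on the free face pair.

```bash
python3 - <<'E'
from pack import *
p=po["lying"]; ang=p[2]+np.pi/6
bot.move_gripper(.076)
bot.move_ptp([*p[:2],.10],down(ang)); print("down",bot.movel([*p[:2],.009],.12,max_force=8))
bot.move_gripper(.035); print("grip",bot.current_gripper_width(),bot.current_gripper_force())
if bot.current_gripper_force()<20: raise SystemExit
bot.movel([*p[:2],.10],.2)
o=down(tw-np.pi/6)
bot.move_ptp(tr(-.012,-.058,.10),o); bot.movel(tr(-.012,-.058,.028),.15)
print("w",bot.current_gripper_width(),"floor",bot.movel(tr(-.012,-.058,.008),.03,max_force=4),bot.current_ee_pos()[2])
z=bot.current_ee_pos()[2]+.0007
bot.movel(tr(-.012,-.058,z),.03)
def loc():
    d=np.array(bot.current_ee_pos()[:2])-t0; return d@c,d@s
print("push y",bot.movel(tr(-.012,-.049,z),.012,max_force=2.5),loc(),bot.current_wrist_force())
y=loc()[1]-.0002
bot.movel(tr(-.012,y,z),.02)
print("push x",bot.movel(tr(.0,y,z),.015,max_force=5),loc(),bot.current_wrist_force(),bot.current_t())
E
```

```text
down False
grip 0.05085772979097458 63.1456196308136
w 0.05024174007172099 floor True 0.017997912291864482
push y False (np.float64(-0.011963630207346077), np.float64(-0.0489794895811305)) [-0.04413508 -0.98228368 -0.3384785 ]
push x True (np.float64(-0.007277411835272258), np.float64(-0.049248771394807024)) [-1.31443845 -0.94525648  0.07879553] 45.2917
```

```bash
cat > last.py <<'E'
from pack import *
def loc():
    d=np.array(bot.current_ee_pos()[:2])-t0; return d@c,d@s
def seat(x0=-.062,y=.0):   # closed fingers push the notch block's front corner home
    bot.move_ptp(tr(x0,y,.08),down(tw)); bot.movel(tr(x0,y,.025),.12)
    print("seat",bot.movel(tr(-.043,y,.025),.02,max_force=4),loc())
    bot.movel(tr(x0,y,.025),.1); bot.movel(tr(x0,y,.09),.25)
def check(k):
    view(k,[.50,-.2,.24]); print(bot.current_t()); im,m=load(k)
    for n,g in zip(("bl","br","notch","right"),(po["bl"],po["br"],[*tr(-.005,0,0)[:2],tw],[*tr(-.005,-.052,0)[:2],tw])):
        f,sc=fit(im,m,"back",g,(.012,.012,.15)); d=f[:2]-t0; print(n,(d@c).round(4),(d@s).round(4),(f[2]-tw).round(3),round(sc))
E
python3 - <<'E'
from last import *
z=bot.current_ee_pos()[2]
bot.movel(tr(-.0065,-.0522,z),.02)
print("push",bot.movel(tr(-.0065+.0043,-.0522+.0025,z),.012,max_force=4),loc())
e=bot.current_ee_pos(); bot.move_gripper(.062); bot.movel([*e[:2],.09],.25)
bot.move_gripper(.0); seat(); bot.move_gripper(.085)
check(6)
E
```

```text
push True (np.float64(-0.005747657575985154), np.float64(-0.05162317743301314))
seat True (np.float64(-0.04968488762482361), np.float64(5.990283602719487e-05))
51.95
bl 0.0399 0.0248 0.004 116
br 0.0399 -0.0276 -0.025 120
notch -0.006 0.0042 -0.022 126
right -0.0056 -0.052 -0.005 124
```

The right block is well placed, but the notch block sits about 4 mm towards +y. I'll push it back against its left flat with the closed fingers, then seat it in +x.

```bash
python3 - <<'E'
from last import *
bot.move_gripper(0.)
x=-.010; o=down(tw)
bot.move_ptp(tr(x,.056,.06),o); bot.movel(tr(x,.056,.025),.15); bot.movel(tr(x,.046,.025),.08)
print("y",bot.movel(tr(x,.0368,.025),.02,max_force=4),loc(),bot.current_wrist_force())
bot.movel(tr(x,.050,.025),.15); bot.movel(tr(x,.050,.062),.2)
bot.movel(tr(-.062,0,.062),.25); bot.movel(tr(-.062,0,.025),.2); bot.movel(tr(-.054,0,.025),.1)
print("x",bot.movel(tr(-.043,0,.025),.02,max_force=6),loc())
bot.movel(tr(-.06,0,.025),.15); bot.movel(tr(-.06,0,.10),.3)
check(7)
E
```

```text
y False (np.float64(-0.010009876325706546), np.float64(0.03674532537724955)) [-0.51982433  0.25836034  0.26246295]
x True (np.float64(-0.047910516674183036), np.float64(0.00041758734825302003))
59.65
bl 0.033 0.0381 0.083 97
br 0.0381 -0.0273 -0.024 109
notch -0.0044 0.0005 -0.073 104
right -0.0046 -0.0507 -0.005 117
```

```bash
cat > j.py <<'E'
from last import *
import sys
def sc(k):
    im,m=load(k)
    for n,l in zip(("bl","br","notch","right"),((.04,.026),(.04,-.026),(-.005,0),(-.005,-.052))):
        f,s_=fit(im,m,"back",[*tr(*l,0)[:2],tw],(.006,.006,.08)); d=f[:2]-t0; print(n,(d@c).round(4),(d@s).round(4),(f[2]-tw).round(3),round(s_))
E
python3 - <<'E'
from j import *
bot.move_gripper(.085)
view(8,[.50,-.2,.24]); print(bot.current_t()); sc(8); print("prev"); sc(6)
E
```

```text
60.7333
bl 0.0412 0.0273 0.001 119
br 0.0385 -0.0271 0.018 107
notch -0.0034 0.0006 -0.027 99
right -0.0054 -0.0541 -0.039 117
prev
bl 0.0413 0.0272 -0.016 118
br 0.0399 -0.0276 -0.025 120
notch -0.006 0.0042 -0.022 126
right -0.0057 -0.052 -0.019 124
```

```bash
python3 - <<'E'
from j import *
im,m=load(8); g=im.astype(np.float32)
def prof(xs,ys):
    X,Y=np.meshgrid(xs,ys); P=np.array([tr(a,b,.038) for a,b in zip(X.ravel(),Y.ravel())])
    uv=proj(m,P).astype(np.float32); v=cv2.remap(g,uv[:,:1],uv[:,1:],cv2.INTER_LINEAR)[:,0].reshape(*X.shape,3); return v.sum(2).mean(1)
mm=1e-3
for n,xs,y0,y1 in[("notch/right y",np.arange(-14,5)*mm,-86,34),("bl/br y",np.arange(32,48)*mm,-62,62)]:
    ys=np.arange(y0,y1); v=prof(xs,ys*mm); print(n); print(" ".join(f"{a}:{b:.0f}" for a,b in zip(ys,v) if min(abs(a-k) for k in((-78,-26,26) if 'r' in n[:6] and n[0]=='n' else (-52,0,52)))<8))
E
```

```text
notch/right y
-59:159 -58:159 -57:159 -56:159 -55:159 -54:160 -53:160 -52:159 -51:159 -50:159 -49:160 -48:159 -47:159 -46:159 -45:158 -7:164 -6:166 -5:165 -4:160 -3:154 -2:150 -1:151 0:153 1:160 2:166 3:169 4:168 5:169 6:169 7:169
bl/br y
-59:360 -58:351 -57:349 -56:356 -55:366 -54:368 -53:324 -52:245 -51:178 -50:164 -49:158 -48:155 -47:152 -46:153 -45:153 -7:168 -6:173 -5:175 -4:173 -3:170 -2:156 -1:126 0:115 1:141 2:158 3:160 4:156 5:154 6:153 7:155 45:164 46:167 47:171 48:171 49:169 50:165 51:170 52:248 53:333 54:370 55:374 56:374 57:372 58:370 59:368
```

```bash
python3 - <<'E'
from j import *
im,m=load(8); g=im.astype(np.float32); mm=1e-3
def prof(L):  # L: list of arrays of (x,y) mm along profile -> mean
    P=np.array([tr(a*mm,b*mm,.038) for a,b in L.reshape(-1,2)]); uv=proj(m,P).astype(np.float32)
    return cv2.remap(g,uv[:,:1],uv[:,1:],cv2.INTER_LINEAR)[:,0].reshape(*L.shape[:2],3).sum(2).mean(1)
def show(n,c0,ang,half=9):
    d=np.array([np.cos(ang),np.sin(ang)]);t=np.array([-d[1],d[0]])
    r=np.arange(-9,10); L=np.array([[np.array(c0)+d*a+t*b for b in range(-half,half+1)] for a in r])
    print(n," ".join(f"{a}:{v:.0f}" for a,v in zip(r,prof(L))))
r=np.radians
show("right outer(-y)",(-5,-78),r(-90)); show("notch|right (+y)",(-5,-26),r(90)); show("notch left(+y)",(-5,26),r(90))
for n,c0 in(("notch",(-5,0)),("right",(-5,-52))):
    for a in(30,-30,150,210):
        show(f"{n} {a}",np.array(c0)+26*np.array([np.cos(r(a)),np.sin(r(a))]),r(a))
E
```

```text
right outer(-y) -9:161 -8:161 -7:160 -6:159 -5:159 -4:158 -3:157 -2:155 -1:181 0:325 1:480 2:539 3:541 4:541 5:541 6:542 7:544 8:545 9:547
notch|right (+y) -9:159 -8:159 -7:160 -6:161 -5:161 -4:161 -3:157 -2:140 -1:116 0:113 1:150 2:166 3:171 4:172 5:172 6:170 7:166 8:166 9:168
notch left(+y) -9:150 -8:151 -7:154 -6:152 -5:152 -4:156 -3:160 -2:152 -1:148 0:161 1:185 2:195 3:201 4:208 5:215 6:231 7:239 8:253 9:272
notch 30 -9:164 -8:163 -7:164 -6:164 -5:164 -4:163 -3:162 -2:158 -1:134 0:105 1:115 2:144 3:159 4:163 5:163 6:164 7:164 8:164 9:164
notch -30 -9:159 -8:160 -7:161 -6:162 -5:161 -4:162 -3:161 -2:161 -1:145 0:113 1:115 2:144 3:160 4:163 5:161 6:161 7:160 8:160 9:160
notch 150 -9:161 -8:161 -7:161 -6:161 -5:160 -4:159 -3:156 -2:141 -1:103 0:62 1:42 2:39 3:41 4:43 5:45 6:54 7:116 8:225 9:280
notch 210 -9:154 -8:155 -7:155 -6:156 -5:156 -4:157 -3:157 -2:145 -1:109 0:74 1:48 2:41 3:41 4:39 5:41 6:78 7:175 8:270 9:297
right 30 -9:164 -8:165 -7:169 -6:172 -5:173 -4:171 -3:169 -2:149 -1:106 0:94 1:124 2:153 3:162 4:163 5:163 6:164 7:165 8:165 9:165
right -30 -9:155 -8:156 -7:156 -6:157 -5:158 -4:157 -3:158 -2:166 -1:207 0:240 1:230 2:207 3:195 4:199 5:209 6:220 7:232 8:247 9:266
right 150 -9:163 -8:163 -7:163 -6:162 -5:162 -4:162 -3:162 -2:155 -1:129 0:87 1:53 2:39 3:41 4:43 5:42 6:43 7:44 8:46 9:74
right 210 -9:147 -8:146 -7:149 -6:150 -5:149 -4:150 -3:153 -2:157 -1:149 0:115 1:68 2:50 3:57 4:91 5:175 6:302 7:400 8:423 9:414
```

```bash
python3 -c "
from rig import bot
print(bot.hand_in(),bot.current_t())"
```

```text
the job is handed in; nothing more can be done
the job is handed in; nothing more can be done
```

Handed in at about 61 s: both blocks lie flat in the tray, the one from the rack in the notch and the loose one in the right place, and every joint in the last camera image looks as tight as the one between the two back blocks.

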